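Load the specimen tray into the stone cutter's chest

ROBOT

A 6-joint arm with a two-finger parallel gripper is mounted at the origin on the work surface. World frame = base frame: x ahead of the robot, y to its left, z up, the work surface at z = 0. Lengths are in mm, angles in degrees, forces in N, time in s.
With the tool pointing down it reaches from about 350 to 850 mm from the base axis. Payload 8.1 kg.
Tool frame: the origin (TCP) lies midway between the tips of the shut fingers; the grasp point (between the pads) lies 19 mm behind it; z points along the fingers, y is the line along which they close (so a half turn about z gives the same grasp; the last joint's range is limited). The gripper opens to 85 mm and grips with 20 to 120 N. Pads are 22 mm wide; open, the fingers measure 114 mm over their backs; the gripper's body (76 mm by 85 mm) begins 54 mm behind the grasp point. The pads swing forward as they close: fully open they stand 13 mm farther back than shut.
Start: joints at [-68.262, 7.471, 85.268, -0, 87.261, -4.893], TCP at [268.966, -536.342, 231.292] pointing down, gripper open.
Joint ranges: [-169.43, 169.43], [-51.17, 129.36], [1.28, 143.12], [-76.62, 256.62], [0, 156.53], [-152.29, 152.29]. Speed limits (degrees/s): [136.94, 136.94, 159.86, 180, 180, 180].

INTERFACE

Orientations are given as [roll, pitch, yaw] about the fixed x, y, z axes, in that order (R = Rz(yaw) Ry(pitch) Rx(roll)).
In Python, from bench import r gives the robot as it stands. The module is installed in compiled form; this text tells all that it offers.
- The arm moves only by the tool jog_arm, never from a script. Its argument "rows" is a list of rows, each a list of 2 entries, a list of its own where there are three numbers: the shift along the tool's x, y, z in mm, then the turn, a rotation vector about the tool's x, y, z in rad. A call has 1 to 10 rows; each row is the pose to reach, as a shift and turn from the pose commanded when the call began, along the tool's axes at that moment; what a row does not reach only later rows make up. A row lasts 1/10 s, in which the tool goes at most 50 mm and 8.59 degrees, less where a joint would pass 70% of its speed; a pose out of reach is approached as far as the arm can. A call with a gripper value outside its range is refused whole. "grip" is the finger opening in mm, from 0 to 85.4, set as the call begins (left out, the last holds). The fingers move at their own pace and stop on an object; "force" is the grip in N (left out, the last holds). Time passes only in rows, so rows that repeat a pose let the fingers close. It gives the time, the measured TCP pose, the force, the opening and the grip force at its end, in the units of the state.
- r.sense(): the state, without advancing time (a new reading comes with each control period).
- r.snapshot(name): name is "side" or "top" or "wrist"; returns (picture, depth): 384x512x3 uint8, blue, green, red; 384x512 float32, mm along the optical axis (not along the pixel's ray), 0 where there is no reading.
- r.camera_params(name): a dict with "fx", "fy", "cx", "cy" (pixels), "pose" (4x4, takes a point from camera to world coordinates); the wrist camera has in their place "tool_from_camera" (4x4, takes a point from camera to tool coordinates, whose origin is the TCP and whose axes are the flange's). Camera axes: x right, y down, z forward; pixel columns grow to the right and rows downward; lengths in mm; the calibration is good to about 2 mm. A picture is of the moment at which its call begins: read the wrist's pose just before it. camera_params takes no time and is no camera call.
- r.hand_in(): hands the job in; it is judged then, once.
The state is a dict: "time": time; "joint_pos": joint angles; "qd": joint speeds; "joint_efforts": joint torques, N m; "tool_pos": TCP position; "tcp_rot": TCP orientation; "ft_force": force on the tool from outside, world axes, zero at the start; "wrist_torque": the same for the moment, N m; "finger_gap": finger opening in mm; "grip_force": force on a finger pad.
Only numpy, scipy, OpenCV 4.12 (cv2) and the standard library are available. Lean on these libraries where they do the work, as an engineer would, in place of code of your own. Each camera call takes 0.05 s, during which the arm holds its last target. There are 200 camera calls.

TASK

Pick up the green tray of stones by its brass handle and slide it in through the open front of the wooden chest's top bay, under the side lips, until it is fully home against the back; keep it level, with all three stones in it. Then swing the chest's gate fully shut behind it and let go. Leave the dark mallet, the wire brush, the tin and the loupe on the bench where they are.

Things in the scene. Friction and masses are not known exactly. Their poses are not given: they have to be found in the camera images.
- tray: Loose flat green tray, 165 (x) x 130 (y) mm, walls 24 mm high, 5 mm thick, grey floor 6 mm thick; 0.25 to 0.45 kg empty. Across its middle runs a brass carrying handle along x, on two posts 46 mm either side of the middle. Origin: centre of the underside; z up. Front and back are alike: either end may go in first.
- handle (a point): Centre of the tray's handle bar, 66 mm above the tray's underside: brass, 104 mm long (tray x), 12 mm wide (tray y), 14 mm high, clear below between its posts
- agate: Red-brown faceted stone lying loose in the tray, about 42 mm across, 22 mm high, 60 g; origin at centre of its underside
- jasper: Green-grey faceted stone lying loose in the tray, about 38 mm across, 24 mm high, 60 g; origin at centre of its underside
- quartz: Pale faceted stone lying loose in the tray, about 44 mm across, 23 mm high, 60 g; origin at centre of its underside
- chest: Fixed wooden chest, 190 deep (x) x 170 wide (y), 128 mm high. Two closed drawers below (unused); on top the tray bay, its floor 86 mm above the bench, open at the front (-x, towards the robot), 10 mm back wall at +x. Origin: centre of the underside; x from front to back, z up.
- bay (a point): Where the tray's origin lies when home against the back wall: on the bay floor, 97.5 mm behind its front edge; axes as the chest's. The bay is 142 mm wide; dark lips overhang both sides by 20 mm, undersides 36 and tops 42 mm above the floor. Between the lips (102 mm) it is open above: the handle and fingers pass along there.
- gate (a joint): Bay gate: dark panel 164 long, 10 thick, 36 mm high, standing 1 to 37 mm above the bay floor level, on an upright hinge at the chest's left (+y) front corner. 0 = shut across the front; grows to 2.2 rad as the free end swings out to -x (straight out at pi/2) and on towards +y. Stays where it is left; turns easily.
- gate_tab (a point): Centre of the upright brass tab on top of the gate near its free end, 135 mm from the hinge line: 34 mm long along the gate, 10 mm thick, rising 34 mm above the panel; this point lies 60 mm above the bay floor, 11 mm below the tab's top. Its y axis points along the gate towards the hinge, its x axis through the gate's thickness to the inside.
- gate_hinge (a point): Point on the gate's upright hinge axis, 19 mm above the bay floor, 101 mm before the chest's centre and 80 mm to its left
- dark_mallet: Dark wooden mallet lying flat, head 95 x 66 x 60 mm, handle 26 mm thick to -x, 230 mm overall; bystander, origin under the middle
- wire_brush: Orange block brush with steel bristles down, 95 x 42 x 45 mm; bystander, origin centre of underside
- tin: Round yellow and green tin, 66 mm across, 55 mm high; bystander, origin centre of underside
- loupe: Flat round magnifier, 64 mm across, 8 mm thick, black handle to -x, 123 mm overall; bystander, origin under the lens
Not all that is in view belongs to the job. Of the things that look like the tray, take the one that is farthest to the robot's left at the start.

How it is judged (in metres and radians):
On the way, in this order (a step that is already met when the one before it is completed fails the run):
1. the tray is part-way in through the bay's open front (its middle 30 to 130 mm short of home), low enough to be under the lips (x of tray in the frame of bay between -0.13 and -0.03 m and y of tray in the frame of bay between -0.012 and 0.012 m and z of tray in the frame of bay between -0.004 and 0.015 m), for 0.05 s.
2. the tray is home: its middle within 6 mm of the home point along the bay, flat on the bay floor (x of tray in the frame of bay above -0.006 m and y of tray in the frame of bay between -0.01 and 0.01 m and z of tray in the frame of bay between -0.004 and 0.004 m and angle between tray's own z axis and vertical below 0.04 rad and angle between the x axis of tray and the x axis of bay, either way round below 0.12 rad), for 0.1 s.
At the end, for the whole second after the job is handed in: The tray lies at rest on the bay floor (within 4 mm in height and 0.04 rad of level) no more than 6 mm short of the back wall, square in the bay (within 10 mm sideways, 0.12 rad), all three stones are still inside it, and the gate is shut (joint below 0.08 rad) and still (all of step 2 and linear speed of tray below 0.02 m/s and x of agate in the frame of tray between -0.078 and 0.078 m and y of agate in the frame of tray between -0.06 and 0.06 m and z of agate in the frame of tray between 0 and 0.03 m and x of jasper in the frame of tray between -0.078 and 0.078 m and y of jasper in the frame of tray between -0.06 and 0.06 m and z of jasper in the frame of tray between 0 and 0.03 m and x of quartz in the frame of tray between -0.078 and 0.078 m and y of quartz in the frame of tray between -0.06 and 0.06 m and z of quartz in the frame of tray between 0 and 0.03 m and value of joint gate below 0.08 rad and velocity of joint gate between -0.1 and 0.1 rad/s); the robot touches nothing.
It fails at once if the tray is tipped more than 0.35 rad (angle between tray's own z axis and vertical above 0.35 rad).
It fails at once if a bystander (dark mallet, wire brush, tin, loupe) is moved more than 30 mm (distance of any of dark_mallet, wire_brush, tin, loupe from where it was at the start of the episode above 0.03 m).
It also fails if it takes over 58 s, if anything falls off the work surface, if the arm or the gripper's body presses on something with over 40 N, if the wrist force passes 120 N, or if a joint passes its speed limit or range.

## Working session

There is one attempt and no reset: what is moved stays moved. The work goes in short steps, Python scripts to look and compute and a tool call to move; the robot and the scene stay as the last step left them, time stands still between calls to the robot, and variables do not carry over. Pictures are saved under pics/ and viewed, at most 13 in all, crops included, and the job is handed in when it is done.

Besides the shell and the picture viewer there is one more tool, called after "Emit:" as name(argument=value, ...) on one line, values as JSON. jog_arm: Moves the arm, as the interface text tells. Its arguments: {"type":"object","properties":{"rows":{"type":"array"},"grip":{"type":"number"},"force":{"type":"number"}},"required":["rows"]}

```bash
mkdir -p pics; cat > h.py <<'E'
import numpy as np, cv2
from bench import r
from scipy.spatial.transform import Rotation as R
def toolT(s=None):
    s=s or r.sense(); T=np.eye(4); T[:3,:3]=R.from_euler('xyz',s['tcp_rot'],degrees=True).as_matrix(); T[:3,3]=s['tool_pos']; return T
def snap(n):
    c=r.camera_params(n); P=toolT()@np.array(c['tool_from_camera']) if n=='wrist' else np.array(c['pose'])
    im,d=r.snapshot(n); np.savez('last_%s.npz'%n,im=im,d=d,P=P,k=[c['fx'],c['fy'],c['cx'],c['cy']]); return im,d
def cloud(n):
    z=np.load('last_%s.npz'%n); fx,fy,cx,cy=z['k']; d=z['d']; v,u=np.mgrid[:d.shape[0],:d.shape[1]]
    p=np.stack([(u-cx)/fx*d,(v-cy)/fy*d,d],-1); return z['im'],p@z['P'][:3,:3].T+z['P'][:3,3],d
E
python3 - <<'E'
from h import *
print(r.sense())
for n in('top','side'):
    im,d=snap(n); cv2.imwrite('pics/%s0.png'%n,cv2.resize(im,(800,600)))
    print(n,np.load('last_%s.npz'%n)['P'].round(2))
E
```

```text
{'time': 0.0, 'joint_pos': array([-6.82611400e+01,  7.51339189e+00,  8.53310574e+01,  5.03020415e-04,
        8.72620281e+01, -4.89172227e+00]), 'qd': array([ 0.06905579,  0.0061867 , -0.04585146, -0.11681471, -0.02544995,
       -0.02595989]), 'joint_efforts': array([-2.73821410e-03, -5.69399822e+01, -5.00557530e+01, -8.07604338e-04,
        1.48980855e-02, -3.53140672e-05]), 'tool_pos': array([ 268.7678384 , -535.80643597,  230.24529052]), 'tcp_rot': array([-1.79893953e+02, -9.58020768e-03,  2.66305489e+01]), 'ft_force': array([ 0.15647068,  0.42570522, -0.60886936]), 'wrist_torque': array([-0.03136329,  0.03646386,  0.00701985]), 'grip_force': 0.0, 'finger_gap': 85.57125275339001}
top [[-3.00000e-02 -1.00000e+00  9.00000e-02  4.38210e+02]
 [-1.00000e+00  3.00000e-02  2.00000e-02 -6.92700e+01]
 [-3.00000e-02 -8.00000e-02 -1.00000e+00  1.44445e+03]
 [ 0.00000e+00  0.00000e+00  0.00000e+00  1.00000e+00]]
side [[-8.70000e-01 -2.80000e-01  4.00000e-01 -1.76380e+02]
 [-4.90000e-01  4.90000e-01 -7.20000e-01  1.23295e+03]
 [ 1.00000e-02 -8.30000e-01 -5.60000e-01  1.08471e+03]
 [ 0.00000e+00  0.00000e+00  0.00000e+00  1.00000e+00]]
```

View pics/top0.png

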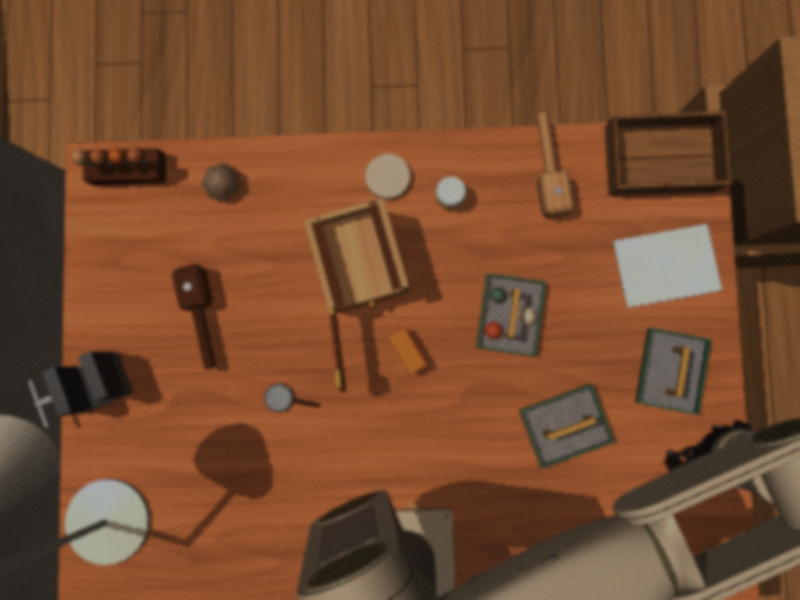

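View pics/side0.png

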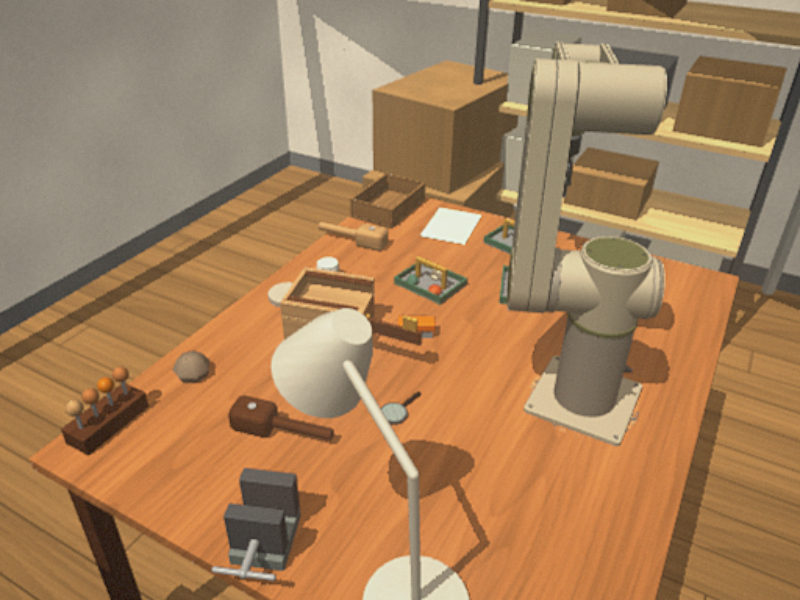

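The top view has +x up and +y left. The target tray, with stones, is at (512,315). The chest is at (357,257), with its front facing down and slightly right. The gate stands out from the hinge at about (333,310) to (340,387), and the brush lies at (408,352).

```bash
python3 - <<'E'
from h import *
im,p,d=cloud('top')
z=p[...,2]
def box(u0,u1,v0,v1,z0,z1,name):
    m=np.zeros(z.shape,bool); m[int(v0*.64):int(v1*.64),int(u0*.64):int(u1*.64)]=1
    m&=(d>0)&(z>z0)&(z<z1); q=p[m]
    rc=cv2.minAreaRect(q[:,:2].astype(np.float32)); print(name,len(q),'c',np.round(rc[0],1),'size',np.round(rc[1],1),'ang',round(rc[2],1),'zmed',np.round(np.percentile(q[:,2],[5,50,95]),1))
    return q
print(np.load('last_top.npz')['k'])
box(290,420,190,320,110,140,'chest')
g=box(320,360,312,400,95,133,'gate panel')
box(320,360,312,400,140,170,'tab')
box(465,560,262,370,13,35,'tray')
box(490,540,270,350,55,80,'handle')
box(380,435,315,385,30,60,'brush')
box(600,720,60,300,15,400,'right stuff')
box(20,130,340,420,15,400,'vise')
box(170,260,420,500,50,900,'lamp?')
E
```

```text
[418.46326634 418.46326634 263.10476314 191.12493867]
chest 1428 c [638.6  69.8] size [210.  170.1] ang 14.4 zmed [122.7 127.8 132.5]
gate panel 196 c [449.5 115. ] size [165.7  11. ] ang 6.2 zmed [100.3 121.6 127.4]
tab 40 c [396.  109.1] size [31.9 10.2] ang 10.9 zmed [150.6 157.2 161.7]
tray 615 c [ 518.8 -252.4] size [130.6 165.5] ang 79.8 zmed [15.3 23.8 30.3]
handle 129 c [ 518.3 -252.1] size [ 12.3 103.5] ang 79.8 zmed [64.3 72.8 78.4]
brush 354 c [446.3 -24.9] size [94.2 41.7] ang 29.1 zmed [39.3 44.9 49.9]
right stuff 1314 c [ 856.2 -598. ] size [238.8 163.5] ang 89.9 zmed [18.3 50.6 72.3]
vise 1694 c [388.4 682.9] size [103.  179.4] ang 19.6 zmed [ 27.4  91.1 123.1]Traceback (most recent call last):
  File "<stdin>", line 18, in <module>
  File "<stdin>", line 7, in box
    return _quantile_unchecked(
        a, q, axis, out, overwrite_input, method, keepdims, weights)
    return _ureduce(a,
                    func=_quantile_ureduce_func,
    ...<5 lines>...
                    overwrite_input=overwrite_input,
                    method=method)
    r = func(a, **kwargs)
    result = _quantile(arr,
                       quantiles=q,
    ...<2 lines>...
                       out=out,
                       weights=wgt)
    slices_having_nans = np.isnan(arr[-1, ...])
                                  ~~~^^^^^^^^^
IndexError: index -1 is out of bounds for axis 0 with size 0
```

```bash
cat >> h.py <<'E'
def to(x,y,z,psi,n=10):
    "tool-frame shift/turn from measured pose to a tool-down pose"
    T=toolT(); G=R.from_euler('xyz',[180,0,psi],degrees=True)
    s=T[:3,:3].T@(np.array([x,y,z])-T[:3,3]); w=(R.from_matrix(T[:3,:3]).inv()*G).as_rotvec()
    print('shift',s.round(1),'turn',w.round(3),'len',np.linalg.norm(s).round(0),'deg',np.degrees(np.linalg.norm(w)).round(1)); return s,w
E
python3 - <<'E'
from h import *
to(518.5,-252.2,190,-10.2)
E
```

```text
shift [ 350.4 -141.6   40.6] turn [-0.002  0.     0.643] len 380.0 deg 36.8
```

Emit:
jog_arm(rows=[[[30,-12,4],[0,0,0.06]],[[75,-30,9],[0,0,0.14]],[[120,-48,14],[0,0,0.22]],[[165,-67,19],[0,0,0.3]],[[210,-85,24],[0,0,0.38]],[[255,-103,29],[0,0,0.46]],[[295,-119,34],[0,0,0.54]],[[325,-131,38],[0,0,0.6]],[[343,-139,40],[0,0,0.63]],[[350,-142,40],[-0.002,0,0.643]]], grip=85, force=60)

```text
time: 1.1
tool_pos: [518.8, -250.5, 190.3]
tcp_rot: [179.9, 0.0, -10.1]
ft_force: [-0.2, -0.6, 0.3]
finger_gap: 84.9
grip_force: 0.0
```

Emit:
jog_arm(rows=[[[0,0,0],[0,0,0]],[[0,0,0],[0,0,0]]])

```text
time: 1.3
tool_pos: [517.7, -253.3, 191.3]
tcp_rot: [179.9, -0.0, -10.2]
ft_force: [0.0, 1.1, 0.3]
finger_gap: 84.9
grip_force: 0.0
```

```bash
python3 - <<'E'
from h import *
to(518.5,-252.2,190,-10.2)
im,d=snap('wrist'); cv2.imwrite('pics/w1.png',im)
im,p,d=cloud('wrist'); z=p[...,2]
m=(d>0)&(z>60)&(z<82)&(abs(p[...,0]-518)<80)&(abs(p[...,1]+252)<60)
q=p[m]; print(len(q), cv2.minAreaRect(q[:,:2].astype(np.float32)),np.percentile(q[:,2],[5,50,95]))
E
```

```text
shift [ 0.6 -1.2  1.3] turn [ 0.002 -0.     0.   ] len 2.0 deg 0.1
1711 ((521.1190185546875, -250.244140625), (11.589933395385742, 103.56233978271484), 79.91535949707031) [72.23816196 73.65929504 74.87965006]
```

View pics/w1.png

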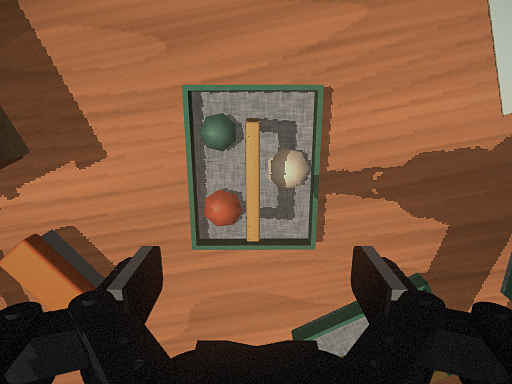

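The wrist view shows the tray from (183,86) to (322,248), with the handle bar along columns 246–260. All three stones are in the tray and well clear of the finger path.

Emit:
jog_arm(rows=[[[1,-1,20],[0,0,0]],[[2,-2,55],[0,0,0]],[[2,-2,90],[0,0,0]],[[2,-2,120],[0,0,0]],[[2,-2,138],[0,0,0]],[[2,-2,144],[0,0,0]],[[2,-2,144],[0,0,0]],[[2,-2,144],[0,0,0]]], grip=60)

```text
time: 2.15
tool_pos: [521.2, -252.2, 48.8]
tcp_rot: [179.8, -0.1, -10.2]
ft_force: [0.3, 0.6, -0.2]
finger_gap: 60.3
grip_force: 0.0
```

Emit:
jog_arm(rows=[[[0,0,0],[0,0,0]],[[0,0,0],[0,0,0]],[[0,0,0],[0,0,0]],[[0,0,0],[0,0,0]],[[0,0,0],[0,0,0]],[[0,0,0],[0,0,0]],[[0,0,0],[0,0,0]],[[0,0,0],[0,0,0]]], grip=5, force=60)

```text
time: 2.95
tool_pos: [521.1, -251.4, 48.2]
tcp_rot: [179.9, -0.1, -10.2]
ft_force: [-0.5, 0.2, 6.1]
finger_gap: 10.8
grip_force: 59.6
```

Emit:
jog_arm(rows=[[[0,0,-3],[0,0,0]],[[0,0,-10],[0,0,0]],[[0,0,-22],[0,0,0]],[[0,0,-36],[0,0,0]],[[0,0,-50],[0,0,0]],[[0,0,-64],[0,0,0]],[[0,0,-78],[0,0,0]],[[0,0,-88],[0,0,0]],[[0,0,-94],[0,0,0]],[[0,0,-95],[0,0,0]]], force=100)

```text
time: 3.95
tool_pos: [521.0, -251.3, 143.4]
tcp_rot: [179.9, -0.1, -10.2]
ft_force: [-0.1, 0.3, -4.6]
finger_gap: 10.1
grip_force: 97.7
```

```bash
python3 - <<'E'
from h import *
print(r.sense()['ft_force'],r.sense()['finger_gap'])
to(440,-110,143,2)
to(442,19,143,14.4)
im,d=snap('wrist'); im,p,d=cloud('wrist')
# tray in tool frame: green wall pixels
T=toolT(); q=(p-T[:3,3])@T[:3,:3]
b,g,rr=[im[...,i].astype(int) for i in range(3)]
m=(d>0)&(q[...,2]>15)&(q[...,2]<36)&(abs(q[...,0])<120)&(abs(q[...,1])<90)&(g>rr+8)
print(m.sum(),cv2.minAreaRect(q[m][:,:2].astype(np.float32)),np.percentile(q[m][:,2],[5,50,95]))
A=np.c_[q[m][:,:2],np.ones(m.sum())]; print(np.linalg.lstsq(A,q[m][:,2],rcond=None)[0])
E
```

```text
[-0.13083954  0.32639437 -4.61370709] 10.06420492920178
shift [-1.047e+02 -1.247e+02 -1.000e-01] turn [ 0.003 -0.002 -0.213] len 163.0 deg 12.2
shift [-125.6 -252.    -0.5] turn [ 0.003 -0.001 -0.43 ] len 282.0 deg 24.6
11077 ((1.7752914428710938, -0.210235595703125), (161.03306579589844, 130.72560119628906), 0.007485121488571167) [17.60144582 22.93231086 31.67586247]
[-1.60117071e-03  1.48013049e-02  2.36237612e+01]
```

Emit:
jog_arm(rows=[[[-5,-6,0],[0,0,-0.01]],[[-16,-18,0],[0,0,-0.03]],[[-32,-36,0],[0,0,-0.06]],[[-50,-56,0],[0,0,-0.1]],[[-68,-78,0],[0,0,-0.13]],[[-84,-98,0],[0,0,-0.17]],[[-98,-120,0],[0,0,-0.21]],[[-108,-142,0],[0,0,-0.25]],[[-116,-164,0],[0,0,-0.29]],[[-120,-186,0],[0,0,-0.33]]])

```text
time: 5.0
tool_pos: [433.9, -45.3, 140.9]
tcp_rot: [179.9, 0.1, 8.8]
ft_force: [-0.0, 0.1, -4.7]
finger_gap: 10.1
grip_force: 97.8
```

Emit:
jog_arm(rows=[[[0,-18,0],[0,0,-0.03]],[[0,-34,0],[0,0,-0.05]],[[0,-48,0],[0,0,-0.075]],[[0,-58,0],[0,0,-0.09]],[[0,-65,0],[0,0,-0.1]],[[0,-67,0],[0,0,-0.1]],[[0,-67,0],[0,0,-0.1]],[[0,-67,0],[0,0,-0.1]]])

```text
time: 5.8
tool_pos: [425.3, 19.2, 141.7]
tcp_rot: [179.9, 0.0, 14.4]
ft_force: [1.1, 1.3, -3.9]
finger_gap: 10.0
grip_force: 97.8
```

```bash
python3 - <<'E'
from h import *
to(442,19,143,14.4)
im,d=snap('wrist'); cv2.imwrite('pics/w2.png',cv2.resize(im,(768,576)))
im,p,d=cloud('wrist'); z=p[...,2]
m=(d>0)&(z>118)&(z<137)&(p[...,0]>525)&(p[...,0]<800)&(abs(p[...,1]-70)<130)
q=p[m]; print('chest',len(q), cv2.minAreaRect(q[:,:2].astype(np.float32)),np.percentile(q[:,2],[5,50,95]))
im,d=snap('top'); im,p,d=cloud('top'); z=p[...,2]; np.savez('m.npz',q=q)
m=(d>0)&(z>118)&(z<137)&(p[...,0]>560)&(p[...,0]<800)&(abs(p[...,1]-70)<130)
q=p[m]; 
for yaw in(13,13.5,14,14.4,15,15.5):
    a=np.radians(yaw); c=q[:,:2]@np.array([[np.cos(a),-np.sin(a)],[np.sin(a),np.cos(a)]])
    print(yaw,np.percentile(c[:,0],[.5,99.5]).round(1),np.percentile(c[:,1],[.5,99.5]).round(1))
E
```

```text
shift [16.1  4.3 -1.3] turn [ 0.002  0.    -0.   ] len 17.0 deg 0.1Traceback (most recent call last):
  File "<stdin>", line 6, in <module>
    return _quantile_unchecked(
        a, q, axis, out, overwrite_input, method, keepdims, weights)
    return _ureduce(a,
                    func=_quantile_ureduce_func,
    ...<5 lines>...
                    overwrite_input=overwrite_input,
                    method=method)
    r = func(a, **kwargs)
    result = _quantile(arr,
                       quantiles=q,
    ...<2 lines>...
                       out=out,
                       weights=wgt)
    slices_having_nans = np.isnan(arr[-1, ...])
                                  ~~~^^^^^^^^^
IndexError: index -1 is out of bounds for axis 0 with size 0
```

View pics/w2.png

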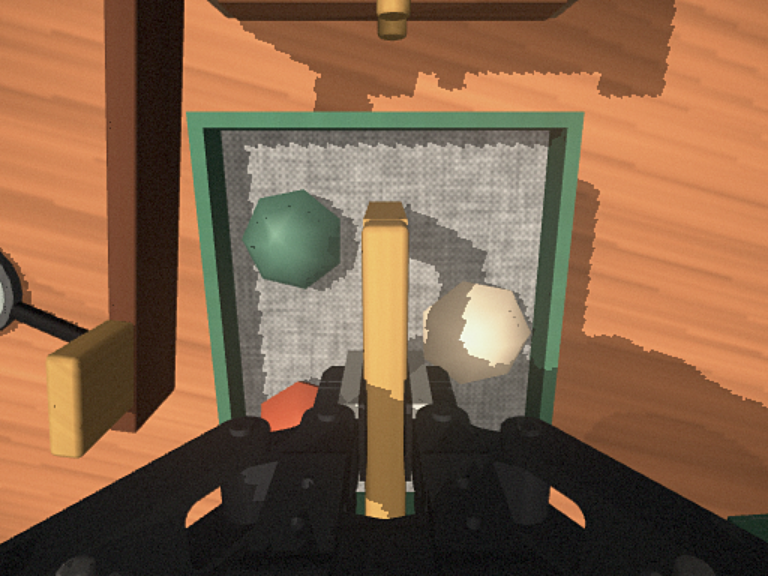

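The tray hangs level with its stones in. The chest front is just at the top edge of the picture, with its knob at (392,25). The gate is on the left, about 20–30 mm clear of the tray. I'll measure tray against bay in the top view, where both are visible.

```bash
python3 - <<'E'
from h import *
im,d=snap('top'); im,p,d=cloud('top'); z=p[...,2]
cv2.imwrite('pics/t2.png',cv2.resize(im[110:270,170:330],(640,640),interpolation=cv2.INTER_CUBIC))
m=(d>0)&(z>118)&(z<137)&(p[...,0]>545)&(p[...,0]<800)&(abs(p[...,1]-70)<130)
q=p[m]
for yaw in(13.4,14,14.6,15.2):
    a=np.radians(yaw); c=q[:,:2]@np.array([[np.cos(a),-np.sin(a)],[np.sin(a),np.cos(a)]])
    print(yaw,len(q),np.percentile(c[:,0],[.5,99.5]).round(1),np.percentile(c[:,1],[.5,99.5]).round(1))
a=np.radians(14.4); M=np.array([[np.cos(a),-np.sin(a)],[np.sin(a),np.cos(a)]])
c=q[:,:2]@M
# outline per x-slice in chest axes, and lip inner edges
for x0 in range(int(c[:,0].min())+20,int(c[:,0].max()),30):
    s=np.sort(c[abs(c[:,0]-x0)<6,1]); g=np.argmax(np.diff(s)); print(x0,s[0].round(1),s[g].round(1),s[g+1].round(1),s[-1].round(1))
b,g,rr=[im[...,i].astype(int) for i in range(3)]
m=(d>0)&(z>100)&(z<128)&(g>rr+3)&(p[...,0]<560)&(abs(p[...,1]-20)<120)
t=p[m][:,:2]; print('tray',m.sum(),cv2.minAreaRect(t.astype(np.float32)),np.percentile(p[m][:,2],[5,50,95])); t=t@M; print(t.min(0),t.max(0))
print('tcp',toolT()[:3,3],toolT()[:2,3]@M)
E
```

```text
13.4 1362 [554.5 741.8] [-165.2    4.7]
14 1362 [553.  740.5] [-171.5   -2.4]
14.6 1362 [551.4 739.7] [-178.2   -9.3]
15.2 1362 [549.8 738.6] [-185.2  -15.8]
569 -176.3 -142.3 -39.9 -6.6
599 -176.0 -142.8 -40.1 -7.3
629 -176.1 -142.3 -40.1 -6.4
659 -175.8 -142.5 -40.4 -7.2
689 -175.4 -143.0 -40.3 -6.9
719 -175.5 -143.0 -40.0 -7.2
tray 23 ((426.2496337890625, 15.588325500488281), (158.61997985839844, 116.90245056152344), 11.607682228088379) [109.60899839 117.75312218 122.47591942]
[ 334.99955145 -148.039432  ] [495.412147   -28.65991461]
tcp [425.37966809  19.11847839 141.77440233] [416.77015583 -87.26978542]
```

View pics/t2.png

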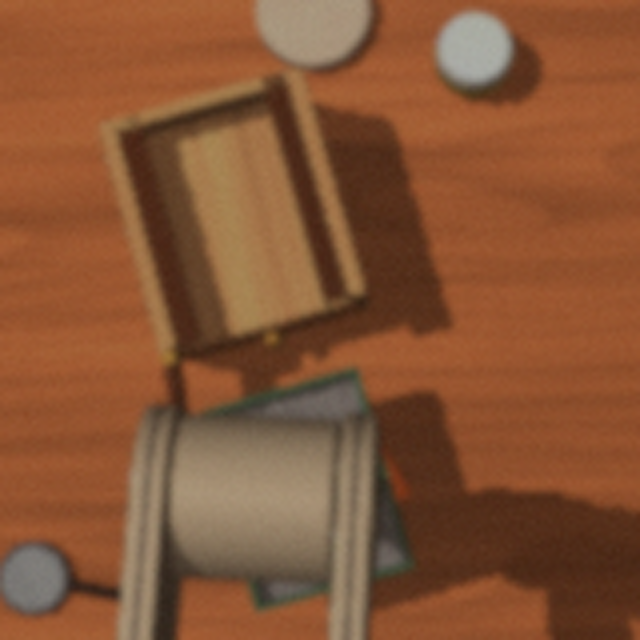

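The bay centre line is at y' = −91.4 in chest axes at yaw 14.4°, and home is at x' ≈ 648. The TCP is at (416.8, −87.3), so I shift 4 mm sideways, drop 3 mm and go forward.

Emit:
jog_arm(rows=[[[3,1,0],[0,0,0]],[[10,2,1],[0,0,0]],[[20,3,2],[0,0,0]],[[32,4,3],[0,0,0]],[[46,4,3],[0,0,0]],[[60,4,3],[0,0,0]],[[74,4,3],[0,0,0]],[[88,4,3],[0,0,0]],[[98,4,3],[0,0,0]],[[102,4,3],[0,0,0]]])

```text
time: 6.9
tool_pos: [526.0, 41.2, 138.5]
tcp_rot: [179.9, 0.0, 14.4]
ft_force: [-0.2, 0.2, -5.2]
finger_gap: 10.3
grip_force: 97.7
```

```bash
python3 - <<'E'
from h import *
a=np.radians(14.4); M=np.array([[np.cos(a),-np.sin(a)],[np.sin(a),np.cos(a)]])
print(toolT()[:3,3],toolT()[:2,3]@M, r.sense()['ft_force'],r.sense()['tcp_rot'])
im,d=snap('wrist'); cv2.imwrite('pics/w3.png',im)
im,p,d=cloud('wrist'); T=toolT(); q=(p-T[:3,3])@T[:3,:3]; z=p[...,2]
m=(d>0)&(z>124)&(z<132)
for x in range(20,120,15):
    s=np.sort(q[m&(abs(q[...,0]-x)<4)][:,1]); 
    if len(s)>5: g=np.argmax(np.diff(s)); print(x,len(s),s[0].round(1),s[g].round(1),s[g+1].round(1),s[-1].round(1))
E
```

```text
[525.9833993   41.21652895 138.48963949] [519.70879752 -90.88511632] [-0.17947113  0.23860907 -5.17102672] [1.79891742e+02 1.58937774e-02 1.44291469e+01]
20 155 -86.5 -77.3 -76.8 -75.3
35 1718 -85.5 -51.4 49.7 84.3
50 2519 -85.7 -51.2 -6.4 84.1
65 2706 -85.5 -51.2 49.8 84.6
80 2940 -85.6 -51.2 49.9 84.4
95 3192 -85.6 -51.1 49.7 84.6
110 2110 -85.4 -51.1 49.7 84.7
```

View pics/w3.png

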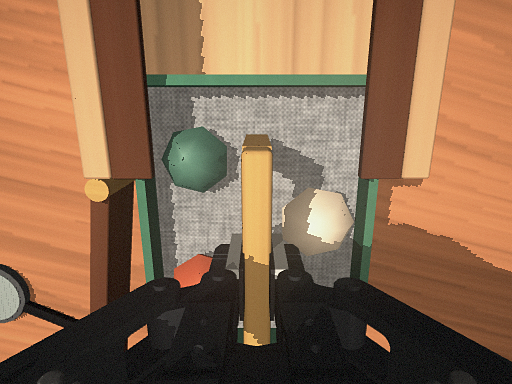

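The tray's front end is under both lips, and the lip edges lie at −51.2 and +49.8 mm in the tool frame, so it is centred to 0.7 mm. I continue straight in.

Emit:
jog_arm(rows=[[[4,0,0],[0,0,0]],[[13,-1,0],[0,0,0]],[[25,-1,0],[0,0,0]],[[39,-1,0],[0,0,0]],[[53,-1,0],[0,0,0]],[[67,-1,0],[0,0,0]],[[81,-1,0],[0,0,0]],[[94,-1,0],[0,0,0]],[[104,-1,0],[0,0,0]],[[110,-1,0],[0,0,0]]])

```text
time: 7.95
tool_pos: [632.1, 69.7, 138.6]
tcp_rot: [179.9, 0.0, 14.4]
ft_force: [-1.4, 0.0, -4.3]
finger_gap: 10.3
grip_force: 97.8
```

Emit:
jog_arm(rows=[[[1,0,1],[0,0,0]],[[3,0,2],[0,0,0]],[[5,0,2.5],[0,0,0]],[[7,0,3],[0,0,0]],[[8,0,3],[0,0,0]],[[8,0,3],[0,0,0]]])

```text
time: 8.55
tool_pos: [639.1, 71.4, 135.8]
tcp_rot: [179.9, 0.0, 14.4]
ft_force: [0.3, -0.8, -4.5]
finger_gap: 10.2
grip_force: 97.8
```

```bash
python3 - <<'E'
from h import *
a=np.radians(14.4); M=np.array([[np.cos(a),-np.sin(a)],[np.sin(a),np.cos(a)]])
print(toolT()[:3,3],toolT()[:2,3]@M, r.sense()['ft_force'])
im,d=snap('wrist'); cv2.imwrite('pics/w4.png',im)
im,p,d=cloud('wrist'); T=toolT(); q=(p-T[:3,3])@T[:3,:3]; z=p[...,2]
for n,lo,hi in(('back wall top',124,134),('tray top',105,119),('lips',124,134)):
    m=(d>0)&(z>lo)&(z<hi)&(abs(q[...,1])<45)&(q[...,0]>60)&(q[...,0]<140)
    if m.sum(): print(n,m.sum(),np.percentile(q[m][:,0],[1,50,99]).round(1),np.percentile(z[m],[5,50,95]).round(1))
E
```

```text
[639.13801432  71.43785297 135.76295089] [636.8241899  -89.75365921] [ 0.27168581 -0.76062626 -4.48552354]
back wall top 6091 [ 95.8 100.6 105.9] [127.  128.8 129.9]
tray top 3033 [77.4 81.1 96.1] [107.2 112.  117.1]
lips 6091 [ 95.8 100.6 105.9] [127.  128.8 129.9]
```

View pics/w4.png

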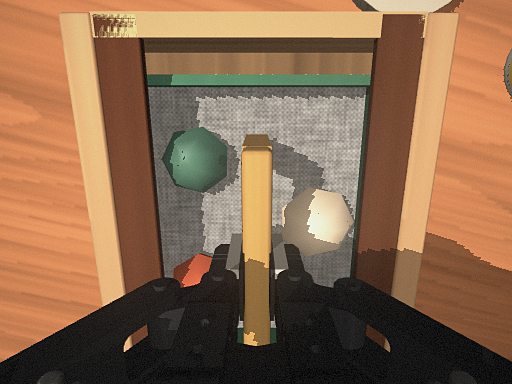

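The tray is about 12–13 mm short of the back wall: the tray's end is at 83 in tool x and the wall's inner face at 95.8.

Emit:
jog_arm(rows=[[[3,0,0],[0,0,0]],[[6,0,1],[0,0,0]],[[8,0,1],[0,0,0]],[[10,0,1],[0,0,0]],[[11,0,1],[0,0,0]],[[12,0,1],[0,0,0]],[[12,0,1],[0,0,0]]])

```text
time: 9.3
tool_pos: [650.8, 74.4, 134.7]
tcp_rot: [179.9, 0.0, 14.4]
ft_force: [0.4, -0.3, -4.7]
finger_gap: 9.8
grip_force: 97.8
```

Emit:
jog_arm(rows=[[[0.5,0,0.5],[0,0,0]],[[1,0,0.5],[0,0,0]],[[1,0,0.5],[0,0,0]]])

```text
time: 9.6
tool_pos: [651.8, 74.7, 134.4]
tcp_rot: [179.9, -0.0, 14.4]
ft_force: [-0.8, 1.0, -3.2]
finger_gap: 10.0
grip_force: 98.0
```

Emit:
jog_arm(rows=[[[0.5,0,0.5],[0,0,0]],[[1,0,1],[0,0,0]],[[1.5,0,1],[0,0,0]],[[1.5,0,1],[0,0,0]]])

```text
time: 10.0
tool_pos: [652.1, 74.8, 134.4]
tcp_rot: [179.9, 0.1, 14.4]
ft_force: [-11.3, -2.1, 8.1]
finger_gap: 10.1
grip_force: 99.6
```

Contact with both the back wall (−11 N) and the floor (+8 N over the hanging −5 N). Releasing.

Emit:
jog_arm(rows=[[[0,0,0],[0,0,0]],[[0,0,0],[0,0,0]],[[0,0,0],[0,0,0]],[[0,0,0],[0,0,0]]], grip=40)

```text
time: 10.4
tool_pos: [653.4, 75.1, 133.4]
tcp_rot: [179.9, -0.0, 14.4]
ft_force: [-0.2, 0.2, 0.3]
finger_gap: 39.8
grip_force: 0.0
```

Emit:
jog_arm(rows=[[[0,0,-5],[0,0,0]],[[0,0,-20],[0,0,0]],[[0,0,-40],[0,0,0]],[[0,0,-65],[0,0,0]],[[0,0,-90],[0,0,0]],[[0,0,-110],[0,0,0]],[[0,0,-120],[0,0,0]],[[0,0,-120],[0,0,0]]])

```text
time: 11.2
tool_pos: [654.2, 75.4, 256.3]
tcp_rot: [179.8, -0.2, 14.4]
ft_force: [-0.7, 0.0, 0.5]
finger_gap: 40.1
grip_force: 0.0
```

```bash
python3 - <<'E'
from h import *
im,d=snap('wrist'); cv2.imwrite('pics/w5.png',im)
im,p,d=cloud('wrist'); T=toolT(); q=(p-T[:3,3])@T[:3,:3]; z=p[...,2]
m=(d>0)&(z>145)&(z<165)&(abs(q[...,0])<100)&(abs(q[...,1])<40)
print('handle',cv2.minAreaRect(q[m][:,:2].astype(np.float32)),np.percentile(z[m],[5,50,95]))
m=(d>0)&(z>122)&(z<134)&(abs(q[...,1])<40)&(q[...,0]>60)&(q[...,0]<140); print('wall',np.percentile(q[m][:,0],[1,99]))
m=(d>0)&(z>124)&(z<132)
for x in range(0,90,20):
    s=np.sort(q[m&(abs(q[...,0]-x)<4)][:,1]); g=np.argmax(np.diff(s)); print(x,s[g].round(1),s[g+1].round(1))
# gate
im,d=snap('top'); im,p,d=cloud('top'); z=p[...,2]
for n,lo,hi in(('gate',95,133),('tab',140,170)):
    m=(d>0)&(z>lo)&(z<hi)&(p[...,0]>330)&(p[...,0]<530)&(p[...,1]>80)&(p[...,1]<150)
    print(n,m.sum(),cv2.minAreaRect(p[m][:,:2].astype(np.float32)))
to(396,109,230,6)
E
```

```text
handle ((-1.6029930114746094, -0.6445860862731934), (12.022059440612793, 103.78105163574219), 89.86624145507812) [158.38763214 159.73059442 160.89431622]
wall [80.65353024 90.58370728]
0 -50.6 51.0
20 -50.7 51.0
40 -50.6 51.1
60 -50.6 50.9
80 -5.7 -4.8
gate 63 ((483.5547180175781, 118.6207504272461), (90.40151977539062, 10.54052734375), 6.020064353942871)
tab 0 ((0.0, 0.0), (0.0, 0.0), 0.0)
shift [-240.4  -96.7   22.7] turn [0.002 0.    0.147] len 260.0 deg 8.4
```

View pics/w5.png

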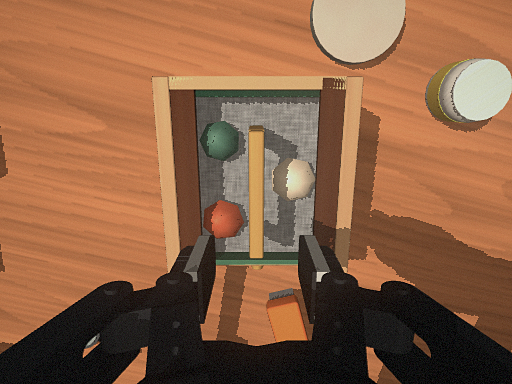

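The tray is home: handle to back wall is 82.3 mm (nominal 82.5), it is centred within 1 mm, and all stones are inside. Next I go above the gate tab, predicted at (396, 112) from the hinge at (530.4, 126).

Emit:
jog_arm(rows=[[[-10,-4,0],[0,0,0.01]],[[-35,-15,0],[0,0,0.02]],[[-65,-27,2],[0,0,0.04]],[[-97,-40,6],[0,0,0.06]],[[-130,-54,10],[0,0,0.08]],[[-163,-68,14],[0,0,0.1]],[[-193,-80,18],[0,0,0.12]],[[-218,-91,22],[0,0,0.14]],[[-235,-98,25],[0,0,0.147]],[[-240,-100,26],[0.002,0,0.147]]], grip=34)

```text
time: 12.3
tool_pos: [393.6, 112.5, 225.2]
tcp_rot: [-180.0, 0.2, 6.0]
ft_force: [1.2, -0.9, -0.6]
finger_gap: 34.4
grip_force: 0.0
```

Emit:
jog_arm(rows=[[[0,0,0],[0,0,0]],[[0,0,0],[0,0,0]],[[0,0,0],[0,0,0]]])

```text
time: 12.6
tool_pos: [396.4, 112.1, 227.0]
tcp_rot: [180.0, 0.0, 6.0]
ft_force: [0.0, 0.5, 0.4]
finger_gap: 34.1
grip_force: 0.0
```

```bash
python3 - <<'E'
from h import *
im,d=snap('wrist'); cv2.imwrite('pics/w6.png',im)
im,p,d=cloud('wrist'); z=p[...,2]
T=toolT(); q=(p-T[:3,3])@T[:3,:3]; print(T[:3,3])
for n,lo,hi in(('gate',117,130),('tab',150,165)):
    m=(d>0)&(z>lo)&(z<hi)&(abs(p[...,1]-115)<40)&(p[...,0]<525)
    if m.sum(): print(n,m.sum(),cv2.minAreaRect(p[m][:,:2].astype(np.float32)),cv2.minAreaRect(q[m][:,:2].astype(np.float32)))
to(396.2,111.7,136,6.1)
E
```

```text
[396.34629535 112.11080289 227.01287579]
gate 2156 ((469.0248107910156, 119.40739440917969), (113.18370056152344, 9.519145011901855), 6.398334980010986) ((73.0776138305664, 0.31371068954467773), (9.519129753112793, 113.18330383300781), 89.58561706542969)
tab 662 ((398.2140808105469, 111.38492584228516), (33.589176177978516, 9.260638236999512), 6.297334671020508) ((1.8053779602050781, 0.91239333152771), (9.260672569274902, 33.58926773071289), 89.68628692626953)
shift [-0.2  0.4 91. ] turn [ 0.     0.    -0.002] len 91.0 deg 0.1
```

View pics/w6.png

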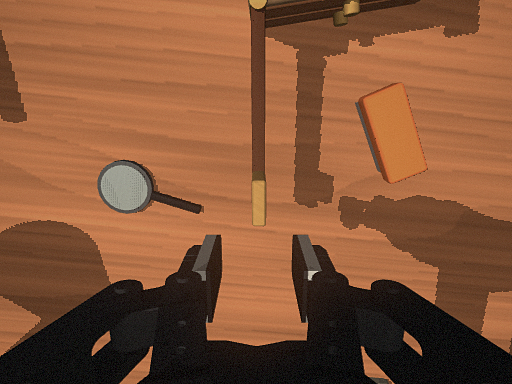

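The tab at (259,203) sits centred between the fingers: measured offset is 1.8 mm along the gate and 0.9 mm across. I lower over it, narrow the opening to a loose cage, and swing about the hinge 135 mm ahead in tool x.

Emit:
jog_arm(rows=[[[0,0,10],[0,0,0]],[[1,1,30],[0,0,0]],[[1,1,52],[0,0,0]],[[1,1,72],[0,0,0]],[[1,1,85],[0,0,0]],[[1,1,91],[0,0,0]],[[1,1,91],[0,0,0]]])

```text
time: 13.35
tool_pos: [396.4, 111.3, 135.2]
tcp_rot: [180.0, 0.1, 6.0]
ft_force: [-0.2, -0.2, -0.8]
finger_gap: 33.8
grip_force: 0.0
```

Emit:
jog_arm(rows=[[[0,0,0],[0,0,0]],[[0,0,0],[0,0,0]],[[0,0,0],[0,0,0]]], grip=20, force=20)

```text
time: 13.65
tool_pos: [397.5, 111.5, 137.0]
tcp_rot: [-180.0, -0.1, 6.0]
ft_force: [-0.8, 0.3, -0.0]
finger_gap: 19.5
grip_force: 0.0
```

Emit:
jog_arm(rows=[[[0,9,0],[0,0,-0.07]],[[1,19,0],[0,0,-0.14]],[[3,28,0],[0,0,-0.21]],[[5,37,0],[0,0,-0.28]],[[8,46,0],[0,0,-0.35]],[[12,55,0],[0,0,-0.42]],[[16,63,0],[0,0,-0.49]],[[20.5,71.5,0],[0,0,-0.56]],[[26,79.5,0],[0,0,-0.63]],[[31.5,87,0],[0,0,-0.7]]])

```text
time: 14.65
tool_pos: [437.8, 27.9, 136.6]
tcp_rot: [180.0, -0.0, 46.3]
ft_force: [0.6, 0.3, -0.0]
finger_gap: 20.3
grip_force: 0.2
```

```bash
python3 - <<'E'
from h import *
H=np.array([530.4,126.]);t=toolT()[:3,3]; v=t[:2]-H; print(t,r.sense()['tcp_rot'],r.sense()['ft_force'],r.sense()['finger_gap'],np.hypot(*v),np.degrees(np.arctan2(v[1],v[0]))%360)
im,d=snap('wrist'); im,p,d=cloud('wrist'); z=p[...,2]
m=(d>0)&(z>115)&(z<130)&(np.hypot(p[...,0]-H[0],p[...,1]-H[1])<120)&(p[...,0]<505)&(p[...,1]>40)
if m.sum()>10: print('gate',m.sum(),cv2.minAreaRect(p[m][:,:2].astype(np.float32)))
E
```

```text
[437.83331068  27.8596256  136.59713022] [ 1.79966136e+02 -3.82443672e-02  4.62723150e+01] [ 0.57033398  0.33878544 -0.0448566 ] 20.344452635832397 134.90783912889475 226.67407406955596
gate 3676 ((476.97369384765625, 73.11489868164062), (86.68194580078125, 10.048755645751953), 44.01093292236328)
```

Emit:
jog_arm(rows=[[[0,9,0],[0,0,-0.07]],[[1,19,0],[0,0,-0.14]],[[3,28,0],[0,0,-0.21]],[[5,37,0],[0,0,-0.28]],[[8,46,0],[0,0,-0.35]],[[12,55,0],[0,0,-0.42]],[[16,63,0],[0,0,-0.49]],[[20.5,71.5,0],[0,0,-0.56]],[[26,79.5,0],[0,0,-0.63]],[[31.5,87,0],[0,0,-0.7]]])

```text
time: 15.7
tool_pos: [522.3, -9.4, 136.4]
tcp_rot: [180.0, -0.0, 86.3]
ft_force: [0.4, 0.6, -0.2]
finger_gap: 19.7
grip_force: 0.2
```

Emit:
jog_arm(rows=[[[0,7,0],[0,0,-0.05]],[[0.7,14,0],[0,0,-0.1]],[[1.5,20,0],[0,0,-0.15]],[[2.7,27,0],[0,0,-0.2]],[[4,33,0],[0,0,-0.25]],[[6,39,0],[0,0,-0.3]],[[6.5,41,0],[0,0,-0.315]],[[6.5,43,0],[0,0,-0.315]],[[6.5,44,0],[0,0,-0.315]]])

```text
time: 16.6
tool_pos: [566.2, -5.8, 136.1]
tcp_rot: [180.0, -0.0, 104.2]
ft_force: [0.0, -0.5, 1.0]
finger_gap: 19.9
grip_force: 0.1
```

```bash
python3 - <<'E'
from h import *
H=np.array([530.4,126.]);t=toolT()[:3,3]; v=t[:2]-H; print(t,r.sense()['tcp_rot'],r.sense()['ft_force'],r.sense()['finger_gap'],np.hypot(*v),np.degrees(np.arctan2(v[1],v[0]))%360)
E
```

```text
[566.15257457  -5.78998217 136.14200632] [ 1.79999741e+02 -3.05483123e-03  1.04183404e+02] [ 0.02095589 -0.54604678  1.0429995 ] 19.869614498455874 136.55345469812613 285.17814675666693
```

Emit:
jog_arm(rows=[[[0,1,0],[0,0,0]],[[0,2,0],[0,0,0]],[[0,3,0],[0,0,0]],[[0,3.5,0],[0,0,0]],[[0,3.5,0],[0,0,0]]])

```text
time: 17.1
tool_pos: [569.6, -5.0, 136.1]
tcp_rot: [-180.0, -0.0, 104.3]
ft_force: [0.6, 0.4, 0.4]
finger_gap: 19.6
grip_force: 0.0
```

Emit:
jog_arm(rows=[[[0,0.5,0],[0,0,0]],[[0,1,0],[0,0,0]],[[0,1.5,0],[0,0,0]],[[0,1.5,0],[0,0,0]]])

```text
time: 17.5
tool_pos: [571.0, -4.6, 136.0]
tcp_rot: [-180.0, -0.0, 104.3]
ft_force: [0.8, 0.2, -0.9]
finger_gap: 19.7
grip_force: 0.0
```

Emit:
jog_arm(rows=[[[0,0.5,0],[0,0,0]],[[0,1,0],[0,0,0]],[[0,1.5,0],[0,0,0]],[[0,2,0],[0,0,0]]])

```text
time: 17.9
tool_pos: [571.7, -4.5, 135.9]
tcp_rot: [-179.8, -0.0, 104.3]
ft_force: [-9.6, -2.7, 5.7]
finger_gap: 20.1
grip_force: 5.1
```

```bash
python3 - <<'E'
from h import *
print(toolT()[:3,3],r.sense()['ft_force'],r.sense()['finger_gap'])
a=np.radians(14.4); M=np.array([[np.cos(a),-np.sin(a)],[np.sin(a),np.cos(a)]])
im,d=snap('wrist'); cv2.imwrite('pics/w7.png',im)
im,p,d=cloud('wrist'); z=p[...,2]; c=p[...,:2]@M
T=toolT(); q=(p-T[:3,3])@T[:3,:3]
for y in range(-140,-30,15):
    for n,lo,hi in(('panel',116,126.),('tab',140,165)):
        m=(d>0)&(z>lo)&(z<hi)&(abs(c[...,1]-y)<5)&(c[...,0]<560)&(c[...,0]>500)
        if m.sum()>5: print(y,n,m.sum(),np.percentile(c[m][:,0],[2,50,98]).round(1))
E
```

```text
[571.67740203  -4.45727469 135.92376279] [-9.63959673 -2.67317924  5.74200452] 20.131051027031333
-140 panel 18 [553.3 556.2 559.4]
-140 tab 963 [529.  542.8 551.9]
-125 panel 346 [542.1 547.2 551.8]
-125 tab 411 [542.4 547.  551.5]
-110 panel 411 [541.9 546.9 551.8]
-95 panel 423 [542.1 547.  551.4]
-80 panel 462 [542.  546.7 551.4]
-65 panel 500 [541.9 546.8 551.5]
-50 panel 547 [542.1 546.7 551.5]
-35 panel 400 [542.  547.  556.7]
```

View pics/w7.png

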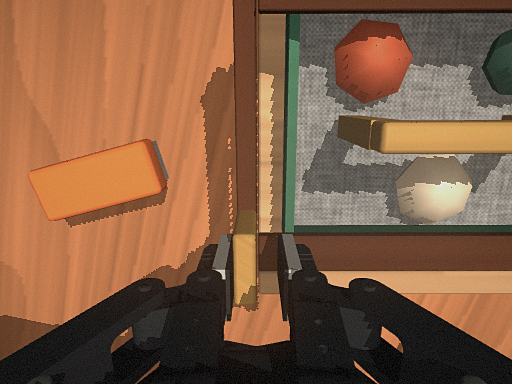

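The gate panel runs parallel to the chest front, at a constant 547 along its whole length, and it is pressed on its stop with 10 N. I back off 4 mm inside the cage, lift, and look.

Emit:
jog_arm(rows=[[[0,-2,0],[0,0,0]],[[0,-5,0],[0,0,0]],[[0,-5,-5],[0,0,0]],[[0,-5,-20],[0,0,0]],[[0,-5,-45],[0,0,0]],[[0,-5,-75],[0,0,0]],[[0,-5,-100],[0,0,0]],[[0,-5,-115],[0,0,0]],[[0,-5,-120],[0,0,0]],[[0,-5,-120],[0,0,0]]])

```text
time: 18.95
tool_pos: [568.4, -5.4, 256.7]
tcp_rot: [179.9, 0.0, 104.3]
ft_force: [-0.4, -0.1, 0.5]
finger_gap: 20.2
grip_force: 0.0
```

Emit:
jog_arm(rows=[[[0,-15,0],[0,0,0]],[[0,-30,0],[0,0,0]],[[0,-35,0],[0,0,0]],[[0,-35,0],[0,0,0]]])

```text
time: 19.35
tool_pos: [533.4, -14.0, 254.9]
tcp_rot: [-179.9, -0.0, 104.2]
ft_force: [-0.5, -0.5, -0.9]
finger_gap: 20.4
grip_force: 0.0
```

```bash
python3 - <<'E'
from h import *
a=np.radians(14.4); M=np.array([[np.cos(a),-np.sin(a)],[np.sin(a),np.cos(a)]])
im,d=snap('wrist'); cv2.imwrite('pics/w8.png',im)
im,p,d=cloud('wrist'); z=p[...,2]; c=p[...,:2]@M
for y in range(-165,-10,20):
    m=(d>0)&(z>116)&(z<125)&(abs(c[...,1]-y)<5)&(c[...,0]<552.5)&(c[...,0]>500)
    if m.sum()>5: print(y,m.sum(),np.percentile(c[m][:,0],[2,50,98]).round(1))
m=(d>0)&(z>152)&(z<166)&(c[...,0]>570)&(c[...,0]<720)&(abs(c[...,1]+90)<40)
print(cv2.minAreaRect(c[m].astype(np.float32)))
print(r.sense()['ft_force'])
E
```

```text
-165 26 [541.6 542.4 544.3]
-145 16 [541.7 541.9 542.1]
-125 116 [541.7 545.8 551. ]
-105 137 [541.7 546.1 551.2]
-85 154 [541.6 546.2 551.1]
-65 162 [541.6 546.3 551.3]
-45 178 [541.6 546.3 551.3]
-25 181 [541.6 545.8 551.3]
((648.3778076171875, -88.98390197753906), (11.544198989868164, 101.65828704833984), 89.89852905273438)
[-0.00325194  0.01429502  0.10432001]
```

View pics/w8.png

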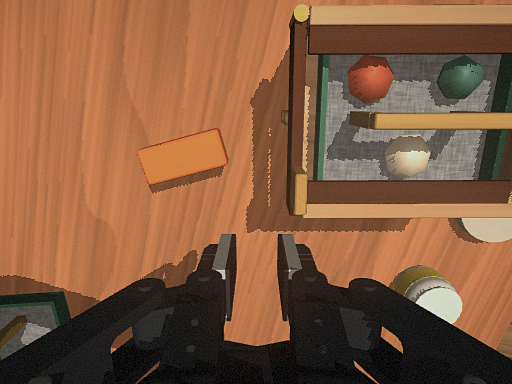

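The gate is shut square across the front at columns 290–305. The tray is home with all three stones in it, and the arm touches nothing. Handing in.

```bash
python3 -c "
from bench import r
print(r.hand_in())"
```

```text
the job is handed in; nothing more can be done
None
```

The tray is home in the chest's top bay with all three stones in it, the gate is shut, the bystanders were not touched, and the job was handed in at about 19.4 s; no verdict was returned.

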